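# Wedge an engraving block flush in its jig and hold it

## Robot

A 6-joint arm with a two-finger parallel gripper is mounted at the origin on a cart in front of the work surface, level with it; the furniture and walls round the work are solid. World frame = base frame: x ahead of the robot, y to its left, z up, the work surface at z = 0. Lengths are in m, angles in degrees, forces in N, time in s.
With the tool pointing down it reaches from about 0.325 to 0.925 m from the base axis. Payload 3.1 kg.
Tool frame: the origin (TCP) lies at the centre of the arm's flange, where the gripper is bolted on; the fingertips stand 173 mm ahead of it and the grasp point (between the pads) lies 155 mm ahead of it; z points along the fingers, y is the direction in which the jaws open and shut (so a half turn about z gives the same grasp; the last joint's range is limited). The gripper opens to 85 mm and grips with 20 to 120 N. Pads are 22 mm wide; open, the fingers measure 114 mm over their backs; the gripper's body (76 mm by 85 mm) begins 54 mm behind the grasp point. The pads swing forward as they close: fully open they stand 13 mm farther back than shut.
Start: joints at [-73.522, 12.427, 92.441, -0, 75.132, -6.429], TCP at [0.243, -0.576, 0.405] pointing down, gripper open.
Joint ranges: [-157.48, 157.48], [-44.54, 120.13], [17.64, 146.25], [-64.5, 244.5], [7.68, 150.69], [-147.95, 147.95]. Speed limits (degrees/s): [159.86, 159.86, 180, 180, 180, 180].

## Interface

Orientations are given as [roll, pitch, yaw] about the fixed x, y, z axes, in that order (R = Rz(yaw) Ry(pitch) Rx(roll)).
In Python, from plant import sense, eyes, job gives the robot as it stands.
- The arm moves only by the tool apply_moves, never from a script. Its argument "series" is a list of rows, each a list of 7 numbers: the shift along the tool's x, y, z in cm, then the turn, a rotation vector about the tool's x, y, z in degrees, then the finger opening in cm, from 0 to 8.54. A call has 1 to 12 rows; each row shifts and turns the pose as measured when the row begins, along the tool's axes as they then stand; what a row does not reach is not made up. A row lasts 1/10 s, in which the tool goes at most 50 mm and 8.59 degrees, less where a joint would pass 70% of its speed; a pose out of reach is approached as far as the arm can. A call with a gripper value outside its range is refused whole. The fingers move at their own pace and stop on an object; "grip_force" is the grip in N (left out, the last holds). Time passes only in rows, so rows that do not move let the fingers close. It gives the time, the measured TCP pose, the force and the opening at its end, in the units of the state.
- sense(): the state, without advancing time (a new reading comes with each control period).
- eyes.snapshot(name): name is "scene" or "top"; returns a dict with "img" (420x560x3 uint8, red, green, blue), "camera_matrix" (3x3 intrinsics, pixels), "R" (3x3) and "t" (3): a world point X has camera coordinates R X + t. Camera axes: x right, y down, z forward; pixel columns grow to the right and rows downward; lengths in m; the calibration is good to about 2 mm. A picture is of the moment at which its call begins. There is no depth.
- job.hand_in(): hands the job in, once; it reports no verdict.
The state is a dict: "t": time; "q": joint angles; "joint_vel": joint speeds; "joint_torque": joint torques, N m; "eef_pos": TCP position; "orientation": TCP orientation; "ft_force": force on the tool from outside, world axes, zero at the start; "wrist_torque": the same for the moment, N m; "grip_width": opening from 0.0 (shut) to 1.0 (fully open).
Only numpy, scipy, OpenCV 4.12 (cv2) and the standard library are available. Lean on these libraries where they do the work, as an engineer would, in place of code of your own. Each camera call takes 0.05 s, during which the arm holds its last target.

## Task

Push the engraving block along the jig up against its end stop and clamp it flush against the straight fence: slide the wedge, upright on the board and thin end first, into the gap that is wide enough for it, the one between the block and the sprung tapered rail, until that rail gives by a millimetre or two. Finish while still holding the wedge in the gripper and pressing it home: do not let go. Do not knock over the ink bottle.

Things in the scene. Friction and masses are not known exactly. Their poses are not given: they have to be found in the camera images.
- jig: Fixed plywood board of a wedge jig, 184 (x) x 190 (y) x 12 mm high. Origin at the centre of its underside; +x points from the open mouth (robot's side) to the end stop, z up. Two wooden rails, 140 mm long (jig x from -70 to +70 mm), stand on it at y = +57 and y = -57 mm, their origins at jig x = 0: the straight fence and the tapered rail. Which is on which side changes.
- jig_stop (a point): Middle of the foot of the end stop's inner face, on top of the board (jig x = +70, z = 12 mm); axes as the jig's. The end stop is a fixed wooden bar across the far end of the jig, 18 mm high above the board.
- fence: Fixed straight fence of the jig: wooden rail of constant width, 140 (x) x 24 (y) x 18 mm high. Origin at the centre of its underside, on top of the board; axes parallel to the jig's.
- taper_mount: Fixed foot of the tapered rail; origin at the centre of the rail's underside, on top of the board, axes parallel to the jig's. The tapered rail on it is wood, 140 mm long (x), 18 mm high, and widens to the end stop: each side is turned 8 degrees from the x axis; half width 8.2 mm at x = -70, 18 mm at x = 0, 27.8 mm at x = +70 mm.
- taper_rail (a joint): How far (m) the sprung tapered rail is pressed sideways along the jig's y from its rest at 0; it gives 1 mm per 4 N, up to 4 mm either way, and springs back. With the block home and flush to the fence, the gap from block to resting rail is 20 mm at the block's near edge and 10 mm at the end stop.
- block: Loose light wooden engraving block, 70 (x) x 64 (y) x 22 mm high, about 90 g, some cut lines in its top. It lies flat on the board between the rails, in the jig's mouth, turned a few degrees at most, its x axis towards the end stop. Origin at the centre of its underside. Against the end stop its centre is at jig x = +35 mm, its near edge at jig x = 0. Upright corners cut by 3 mm.
- wedge: Loose dark wooden wedge, 90 mm long, about 70 g, standing upright on the bench right of the jig, thin end to its +x. Origin at the centre of its underside, where it is 20.8 mm thick (y). Body 24 mm high; its sides stand 4 degrees each from its x axis: 26.4 mm thick at x = -40, 15.8 mm at x = +36 mm; then a nose narrows to 5 mm at x = +50 mm.
- wedge_grip (a point): Point in the wedge's grip block (24 x 18 mm, 24 to 62 mm above the underside, on the wedge's middle), 47 mm above the underside; axes as the wedge's. In the gap the wedge is turned 4 degrees, thin end leaning away from the tapered rail. It touches block and rail with its middle at jig x = -6 mm; each 7 mm further presses the rail 1 mm; the nose meets the end stop at +20 mm.
- ink_bottle: Loose ink bottle with a ribbed black cap, 49 mm across, 87 mm high, a bystander to be left standing. Origin at the centre of its underside.

How it is judged (in metres and radians):
At the end, for the whole second after the job is handed in: Block flat, within 1.7 mm of the straight fence, parallel to it, and within 2.5 mm of the end stop; wedge upright on the board between block and tapered rail, pressing the rail back over 0.8 mm and the block with over 2 N; fingers still on the wedge (over 2 N); nothing moves (y of block in the frame of fence between -0.0457 and 0.0457 m and angle between the x axis of block and the x axis of fence, either way round below 0.035 rad and x of block in the frame of jig above 0.0325 m and z of block in the frame of jig below 0.0145 m and angle between block's own z axis and vertical below 0.05 rad and y of wedge in the frame of taper_mount between -0.034 and 0.034 m and x of wedge in the frame of taper_mount above -0.005 m and z of wedge in the frame of jig below 0.018 m and angle between wedge's own z axis and vertical below 0.1 rad and contact force between wedge and block above 2 N and (value of joint taper_rail above 0.0008 m or value of joint taper_rail below -0.0008 m) and contact force between the fingers and wedge above 2 N and linear speed of each of block, wedge below 0.01 m/s); the arm keeps its last pose, push and grip.
It fails at once if the ink bottle is knocked over (angle between ink_bottle's own z axis and vertical above 0.6 rad).
It also fails if it takes over 51 s, if anything falls off the work surface, if the arm or the gripper's body presses on something with over 40 N, if the wrist force passes 120 N, or if a joint passes its speed limit or range.

## Working session

There is one attempt and no reset: what is moved stays moved. The work goes in short steps, Python scripts to look and compute and a tool call to move; the robot and the scene stay as the last step left them, time stands still between calls to the robot, and variables do not carry over. Pictures are saved under pics/ and viewed, and the job is handed in when it is done.

Besides the shell and the picture viewer there is one more tool, called after "Emit:" by a JSON object that holds its "name" and its "arguments", one argument or row to a line. apply_moves: Moves the arm, as the interface text tells. Its arguments: {"type":"object","properties":{"series":{"type":"array","items":{"type":"array","items":{"type":"number"}}},"grip_force":{"type":"number"}},"required":["series"]}

```bash
mkdir -p pics; ls
python3 - <<'E'
from plant import sense, eyes, job
import cv2,pickle
print(sense())
for n in ("scene","top"):
    s=eyes.snapshot(n); cv2.imwrite(f"pics/{n}0.png",s["img"][:,:,::-1]); pickle.dump(s,open(f"{n}0.pkl","wb"))
    print(n,s["camera_matrix"],s["R"],s["t"], -s["R"].T@s["t"])
E
```

```text
pics
{'t': 0.0, 'q': array([-7.35212538e+01,  1.24761920e+01,  9.25282407e+01, -1.48426499e-03,
        7.51301599e+01, -6.42735194e+00]), 'joint_vel': array([ 0.04123332,  0.02113171, -0.08094686, -0.0215252 , -0.01386539,
       -0.01322241]), 'joint_torque': array([-8.85388836e-04, -3.96853065e+01, -3.03853261e+01, -2.80234826e-04,
        9.89559368e-03,  5.98329535e-06]), 'eef_pos': array([ 0.24318037, -0.57531983,  0.40337606]), 'orientation': array([-1.79866093e+02, -1.36420773e-02,  2.29064648e+01]), 'ft_force': array([-0.09526468, -0.5153485 , -0.45987115]), 'wrist_torque': array([-0.01812636,  0.03616354,  0.00642223]), 'grip_width': 1.0001790013652738}
scene [[451.33238194   0.         282.2287928 ]
 [  0.         451.33238194 210.2927503 ]
 [  0.           0.           1.        ]] [[-0.84061671 -0.54156527  0.00840238]
 [-0.28724264  0.43259834 -0.85460537]
 [ 0.45918973 -0.72080908 -0.51921003]] [0.45255086 0.27718493 0.6700121 ] [0.15237846 0.60812689 0.58095823]
top [[467.27648807   0.         286.10757485]
 [  0.         467.27648807 213.70130253]
 [  0.           0.           1.        ]] [[-1.70650870e-02 -9.99854272e-01  4.67121603e-04]
 [-9.91262814e-01  1.68573339e-02 -1.30819967e-01]
 [ 1.30793028e-01 -2.69549439e-03 -9.91406031e-01]] [-0.11776293  0.61785607  0.83115388] [ 0.50173897 -0.12592081  0.90489389]
```

```bash
ls pics
```

```text
scene0.png
top0.png
```

View pics/scene0.png

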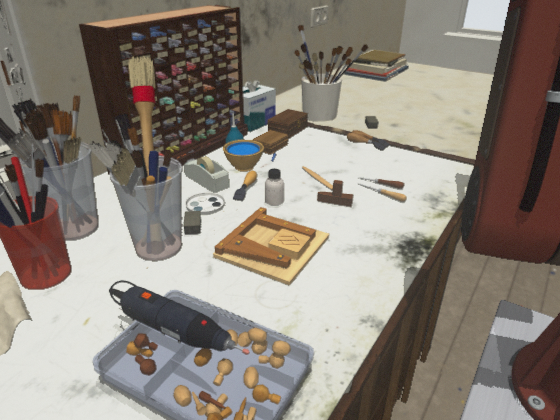

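View pics/top0.png

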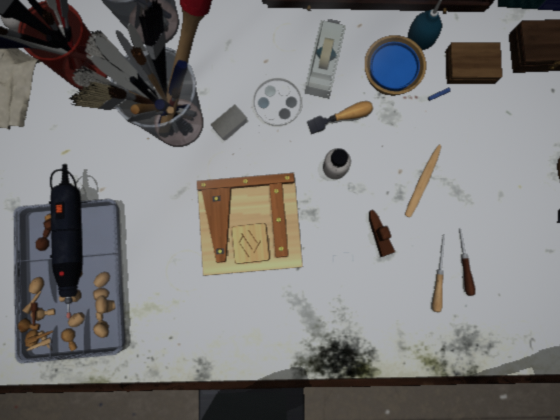

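The top view has +x up and +y left. The jig is at about (250,225), with the tapered rail on the left (+y) at about (217,225) and the fence on the right (-y) at about (279,220). The block sits in the mouth at (250,242). The wedge is at (381,233), thin end up, and the bottle is at (337,163). Next I'll enlarge this view for measurement.

Run:
```python
import cv2
i=cv2.imread("pics/top0.png")
c=i[165:285,190:310]; cv2.imwrite("pics/jig0.png",cv2.resize(c,None,fx=5,fy=5,interpolation=cv2.INTER_CUBIC))
c=i[140:270,320:410]; cv2.imwrite("pics/wed0.png",cv2.resize(c,None,fx=4.5,fy=4.5,interpolation=cv2.INTER_CUBIC))
```

```text
(no output)
```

View pics/jig0.png

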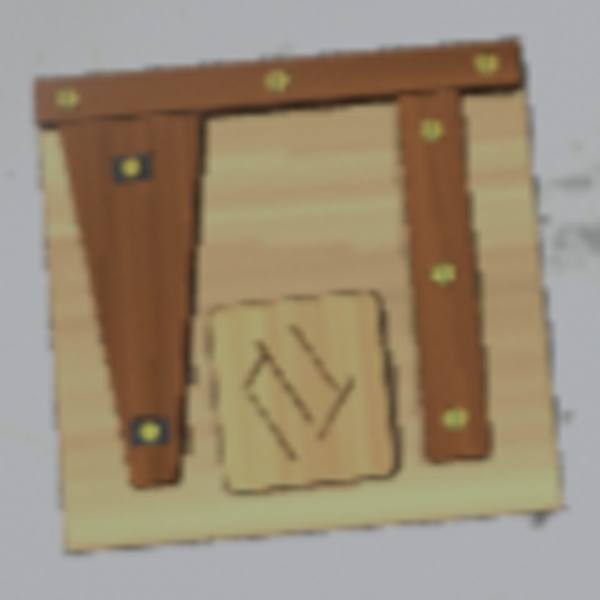

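View pics/wed0.png

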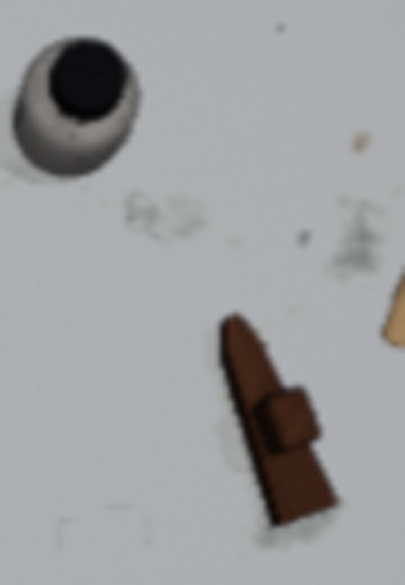

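```bash
cat > h.py <<'E'
import numpy as np,pickle
def ray(s,uv,z):
    K,R,t=s["camera_matrix"],np.array(s["R"]),np.array(s["t"])
    d=R.T@np.linalg.solve(K,[uv[0],uv[1],1]); c=-R.T@t
    return (c+d*(z-c[2])/d[2])[:2]
def proj(s,X):
    p=s["camera_matrix"]@(np.array(s["R"])@X+s["t"]); return p[:2]/p[2]
def crop(uv,f,ox,oy): return ((uv[0]+.5)/f-.5+ox,(uv[1]+.5)/f-.5+oy)
E
python3 - <<'E'
from h import *
import cv2
s=pickle.load(open("top0.pkl","rb"))
P=lambda u,v,z:ray(s,crop((u,v),5,190,165),z)
for n,u,v,z in [("BL",65,551,.012),("BR",563,508,.012),("stopTL",35,78,.03),("stopTR",520,40,.03),("sc1",431,130,.03),("sc2",443,273,.03),("sc3",455,418,.03),
 ("bTL",207,305,.034),("bTR",383,291,.034),("bBR",400,475,.034),("bBL",228,493,.034)]:
    print(n,np.round(P(u,v,z)*1000,1))
i=cv2.imread("pics/top0.png")
c=i[205:260,360:405]; cv2.imwrite("pics/wed1.png",cv2.resize(c,None,fx=10,fy=10,interpolation=cv2.INTER_CUBIC))
E
```

```text
BL [505.5  31.8]
BR [ 518.5 -157.2]
stopTL [684.5  41.2]
stopTR [ 696.1 -144. ]
sc1 [ 661.8 -109.5]
sc2 [ 607.  -113.2]
sc3 [ 552.3 -116.9]
bTL [595.9 -24.7]
bTR [600.1 -90.7]
bBR [531.2 -96.2]
bBL [525.7 -32.3]
```

View pics/wed1.png

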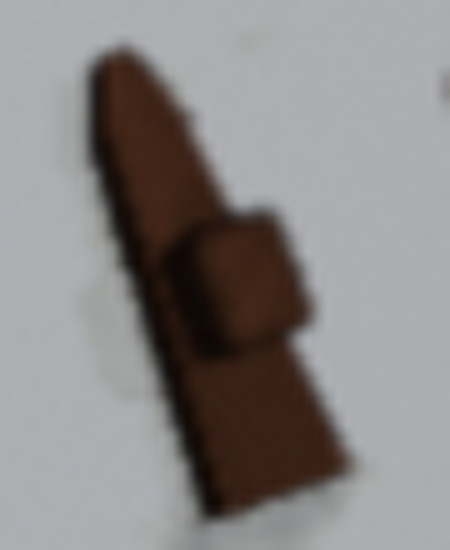

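```bash
cat >> h.py <<'E'
from scipy.spatial.transform import Rotation as Ro
J0=np.array([.6037,-.0565]); JY=np.radians(3.9)
def j2w(x,y): # jig mm -> world m
    c,s=np.cos(JY),np.sin(JY); return J0+np.array([c*x-s*y,s*x+c*y])/1000
def w2j(p):
    c,s=np.cos(JY),np.sin(JY); d=(np.array(p[:2])-J0)*1000; return np.array([c*d[0]+s*d[1],-s*d[0]+c*d[1]])
def delta(xy,gz,yaw,st=None):
    """target grasp point world, tool down w/ yaw -> tool frame cm + rotvec deg"""
    from plant import sense
    st=st or sense()
    R=Ro.from_euler('xyz',st["orientation"],degrees=True)
    T=Ro.from_euler('xyz',[180,0,yaw],degrees=True)
    tcp=np.array([xy[0],xy[1],gz+.155])
    d=R.inv().apply(tcp-st["eef_pos"])*100; r=(R.inv()*T).as_rotvec(degrees=True)
    print("t",round(st["t"],2),"cm",np.round(d,2),"|d|",round(np.linalg.norm(d),2),"rot",np.round(r,1),"f",np.round(st["ft_force"],1),"w",round(st["grip_width"],3))
E
python3 - <<'E'
from h import *
s=pickle.load(open("top0.pkl","rb"))
P=lambda u,v,z:np.round(ray(s,crop((u,v),10,360,205),z)*1000,1)
for n,u,v,z in [("g1",203,230,.062),("g2",272,212,.062),("g3",310,318,.062),("g4",235,350,.062),("rl",215,510,.024),("rr",348,465,.024),("nose",118,55,.024),("rl0",205,520,.0),("shoulderR",188,112,.024)]:
    print(n,P(u,v,z))
print("bottle",ray(s,crop((87,80),4.5,320,140),.087), "block",w2j([.5632,-.061]))
delta(j2w(-40.6,-1.7),.10,93.9)
E
```

```text
g1 [ 584.7 -297.7]
g2 [ 587.8 -310.3]
g3 [ 568.4 -316.3]
g4 [ 562.9 -302.5]
rl [ 535.6 -305.4]
rr [ 543.6 -330.8]
nose [ 622.2 -290.7]
rl0 [ 534.6 -308.3]
shoulderR [ 611.  -303.5]
bottle [ 0.7099226  -0.22466674] block [-40.7122821   -1.73495998]
t 0.1 cm [ 49.5  -34.89  14.94] |d| 62.38 rot [ -0.1  -0.1 -71. ] f [-0.5 -0.  -0.1] w 1.004
```

Emit:
{"name": "apply_moves", "arguments": {
  "series": [
    [4.1, -2.9, 1.0, 0, 0, 0, 8.5],
    [4.1, -2.9, 1.0, 0, 0, 0, 8.5],
    [4.1, -2.9, 1.0, 0, 0, 0, 8.5],
    [4.1, -2.9, 1.0, 0, 0, 0, 8.5],
    [4.1, -2.9, 1.0, 0, 0, 0, 8.5],
    [4.1, -2.9, 1.0, 0, 0, 0, 8.5],
    [4.1, -2.9, 1.0, 0, 0, 0, 8.5],
    [4.1, -2.9, 1.0, 0, 0, 0, 8.5],
    [4.1, -2.9, 1.0, 0, 0, 0, 8.5],
    [4.1, -2.9, 1.0, 0, 0, 0, 8.5],
    [4.1, -2.9, 1.0, 0, 0, 0, 8.5],
    [4.1, -2.9, 1.0, 0, 0, 0, 8.5]
  ]
}}

```text
t: 1.3
eef_pos: [0.5522, -0.077, 0.2818]
orientation: [-180.0, 0.2, 22.2]
ft_force: [0.7, -1.3, -0.4]
grip_width: 0.998
```

Emit:
{"name": "apply_moves", "arguments": {
  "series": [
    [0, 0, 0, 0, 0, -8, 8.5],
    [0, 0, 0, 0, 0, -8, 8.5],
    [0, 0, 0, 0, 0, -8, 8.5],
    [0, 0, 0, 0, 0, -8, 8.5],
    [0, 0, 0, 0, 0, -8, 8.5],
    [0, 0, 0, 0, 0, -8, 8.5],
    [0, 0, 0, 0, 0, -8, 8.5],
    [0, 0, 0, 0, 0, -8, 8.5],
    [0, 0, 0, 0, 0, -7, 8.5]
  ]
}}

```text
t: 2.2
eef_pos: [0.5516, -0.0674, 0.2741]
orientation: [-179.2, -0.4, 96.8]
ft_force: [-0.6, 0.6, 0.3]
grip_width: 0.996
```

```bash
python3 -c "
from h import *
delta(j2w(-40.6,-1.7),.10,93.9)"
```

```text
t 2.2 cm [0.49 1.26 1.89] |d| 2.33 rot [-0.9 -0.3  2.9] f [-0.6  0.6  0.3] w 0.996
```

Emit:
{"name": "apply_moves", "arguments": {
  "series": [
    [0.25, 0.63, 0, -0.9, 0, 2.9, 8.5],
    [0.25, 0.63, 0.9, 0, 0, 0, 8.5],
    [0, 0, 1, 0, 0, 0, 8.5],
    [0, 0, 0, 0, 0, 0, 8.5]
  ]
}}

```text
t: 2.6
eef_pos: [0.563, -0.0607, 0.2516]
orientation: [-179.8, -0.4, 94.0]
ft_force: [-0.2, -0.2, -1.0]
grip_width: 0.994
```

Run:
```python
from h import *
from plant import eyes
import cv2
delta(j2w(-40.6,-1.7),.026,93.9)
for n in ("scene","top"):
    s=eyes.snapshot(n); cv2.imwrite(f"pics/{n}1.png",s["img"][:,:,::-1])
a=cv2.imread("pics/scene1.png")[170:300,190:360];b=cv2.imread("pics/top1.png")[150:290,180:330]
cv2.imwrite("pics/m1.png",np.hstack([cv2.resize(a,(400,306)),cv2.resize(b,(328,306))]))
```

```text
t 2.6 cm [-0.08  0.06  7.06] |d| 7.06 rot [-0.2 -0.4  0.1] f [-0.2 -0.2 -1. ] w 0.994
```

View pics/m1.png

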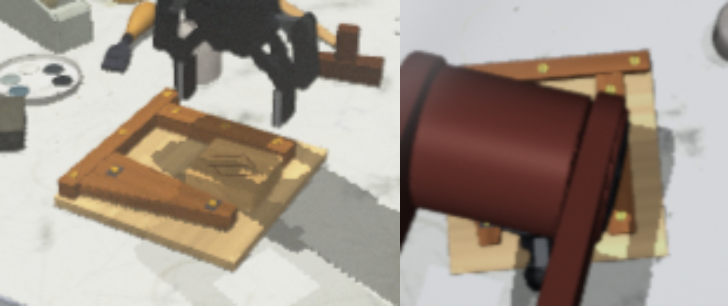

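The left panel shows the fingers at (180,75) and (285,105), straddling the block fore and aft. The arm hides the block in the top view. I'll descend and grip lightly.

Emit:
{"name": "apply_moves", "arguments": {
  "series": [
    [-0.08, 0.06, 2, 0, 0, 0, 8.5],
    [0, 0, 2, 0, 0, 0, 8.5],
    [0, 0, 1.2, 0, 0, 0, 8.5],
    [0, 0, 0.8, 0, 0, 0, 8.5],
    [0, 0, 0.4, 0, 0, 0, 8.5],
    [0, 0, 0, 0, 0, 0, 8.5]
  ]
}}

```text
t: 3.3
eef_pos: [0.5655, -0.062, 0.1887]
orientation: [179.8, -0.3, 94.0]
ft_force: [0.1, -0.2, -0.3]
grip_width: 0.993
```

```bash
python3 -c "
from h import *
delta(j2w(-40.6,-1.7),.026,93.9)"
```

```text
t 3.3 cm [ 0.12 -0.21  0.77] |d| 0.8 rot [ 0.2 -0.3  0.1] f [ 0.1 -0.2 -0.3] w 0.993
```

Emit:
{"name": "apply_moves", "arguments": {
  "series": [
    [0.12, -0.21, 0.3, 0, 0, 0, 8.5],
    [0, 0, 0.3, 0, 0, 0, 8.5],
    [0, 0, 0.1, 0, 0, 0, 8.5]
  ]
}}

```text
t: 3.6
eef_pos: [0.5641, -0.061, 0.183]
orientation: [179.7, -0.2, 94.0]
ft_force: [0.1, 0.0, -1.2]
grip_width: 0.993
```

Emit:
{"name": "apply_moves", "arguments": {
  "series": [
    [0, 0, 0, 0, 0, 0, 6.5],
    [0, 0, 0, 0, 0, 0, 6.5],
    [0, 0, 0, 0, 0, 0, 6.5],
    [0, 0, 0, 0, 0, 0, 6.5]
  ],
  "grip_force": 20
}}

```text
t: 4.0
eef_pos: [0.5642, -0.061, 0.1835]
orientation: [179.6, -0.2, 94.0]
ft_force: [0.2, -0.6, -2.6]
grip_width: 0.815
```

Run:
```python
from h import *
from plant import eyes,sense
import cv2
st=sense();print(w2j(st["eef_pos"]))
delta(j2w(-40.6,-13),.028,93.9)
s=eyes.snapshot("scene"); cv2.imwrite("pics/s2.png",cv2.resize(s["img"][170:300,190:360,::-1],None,fx=4,fy=4))
```

```text
[-39.73264356  -1.8413704 ]
t 4.0 cm [-1.12 -0.09  0.05] |d| 1.12 rot [ 0.4 -0.2  0.1] f [ 0.2 -0.6 -2.6] w 0.815
```

View pics/s2.png

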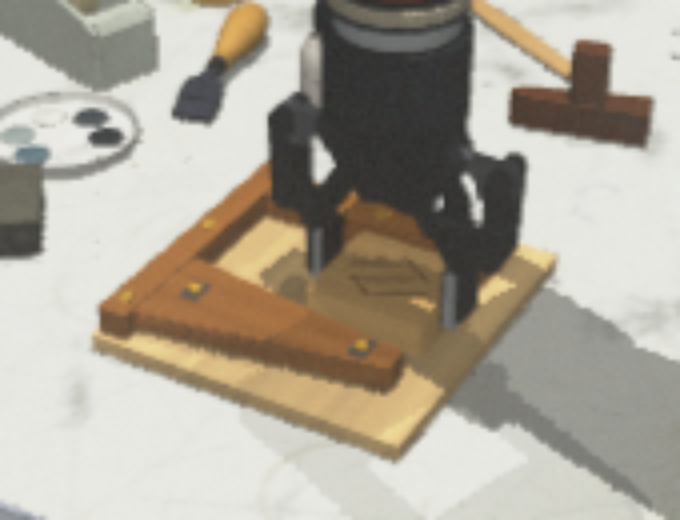

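The block is gripped: the opening is 69 mm and the block is 70 mm long. Next I move it sideways to the fence (tool -x), then along the jig (tool +y).

Emit:
{"name": "apply_moves", "arguments": {
  "series": [
    [-0.3, 0, 0, 0, 0, 0, 6.5],
    [-0.3, 0, 0, 0, 0, 0, 6.5],
    [-0.3, 0, 0, 0, 0, 0, 6.5],
    [-0.2, 0, 0, 0, 0, 0, 6.5],
    [0, 0, 0, 0, 0, 0, 6.5]
  ]
}}

```text
t: 4.55
eef_pos: [0.5651, -0.073, 0.1834]
orientation: [179.6, -0.2, 94.0]
ft_force: [0.1, -0.0, -0.3]
grip_width: 0.806
```

```bash
python3 -c "
from h import *
from plant import sense
print(w2j(sense()['eef_pos']),sense()['orientation'])
delta(j2w(5,-13),.028,93.9)"
```

```text
[-39.63071999 -13.8064519 ] [179.63470148  -0.22956538  94.02597822]
t 4.55 cm [0.07 4.46 0.07] |d| 4.46 rot [ 0.4 -0.2  0.1] f [ 0.1 -0.  -0.3] w 0.806
```

Emit:
{"name": "apply_moves", "arguments": {
  "series": [
    [0, 0.7, 0, 0, 0, 0, 6.5],
    [0, 1.0, 0, 0, 0, 0, 6.5],
    [0, 1.0, 0, 0, 0, 0, 6.5],
    [0, 1.0, 0, 0, 0, 0, 6.5],
    [0, 0.6, 0, 0, 0, 0, 6.5],
    [0, 0, 0, 0, 0, 0, 6.5]
  ]
}}

```text
t: 5.15
eef_pos: [0.611, -0.0699, 0.1835]
orientation: [179.8, -0.2, 94.0]
ft_force: [-0.4, 1.3, -0.7]
grip_width: 0.811
```

Run:
```python
from h import *
from plant import eyes,sense
import cv2
st=sense();print(w2j(st["eef_pos"]))
delta(j2w(5,-13),.028,93.9)
s=eyes.snapshot("scene"); cv2.imwrite("pics/s3.png",cv2.resize(s["img"][170:300,190:360,::-1],None,fx=4,fy=4))
```

```text
[  6.39884581 -13.86095318]
t 5.15 cm [ 0.09 -0.14  0.05] |d| 0.17 rot [ 0.2 -0.2  0.1] f [-0.4  1.3 -0.7] w 0.811
```

View pics/s3.png

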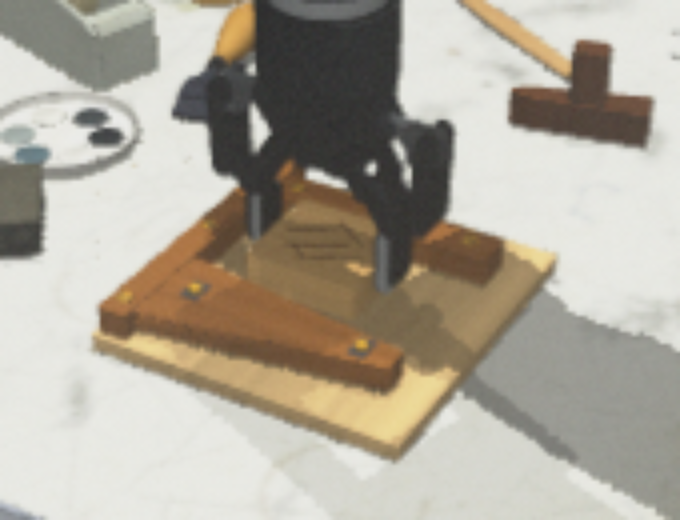

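Emit:
{"name": "apply_moves", "arguments": {
  "series": [
    [0, 0, 0, 0, 0, 0, 8.5],
    [0, 0, 0, 0, 0, 0, 8.5],
    [0, 0, 0, 0, 0, 0, 8.5],
    [0, 0, -2, 0, 0, 0, 8.5],
    [0, 0, -3, 0, 0, 0, 8.5],
    [0, -3, -1, 0, 0, 0, 0],
    [0, -3, 0, 0, 0, 0, 0],
    [0, 0, 0, 0, 0, 0, 0],
    [0, 0, 0, 0, 0, 0, 0],
    [0, 0, 0, 0, 0, 0, 0],
    [0, 0, 0, 0, 0, 0, 0],
    [0, 0, 0, 0, 0, 0, 0]
  ]
}}

```text
t: 6.4
eef_pos: [0.5494, -0.075, 0.2461]
orientation: [179.7, -0.2, 94.0]
ft_force: [0.8, 0.1, 0.7]
grip_width: -0.0
```

Run:
```python
from h import *
from plant import eyes,sense
import cv2
st=sense();print(w2j(st["eef_pos"]))
delta(j2w(-56,-15),.036,93.9)
s=eyes.snapshot("scene"); cv2.imwrite("pics/s4.png",cv2.resize(s["img"][170:300,190:360,::-1],None,fx=4,fy=4))
```

```text
[-55.3841521  -14.73796993]
t 6.4 cm [-0.04 -0.1   5.51] |d| 5.51 rot [ 0.3 -0.2  0.1] f [0.8 0.1 0.7] w -0.0
```

View pics/s4.png

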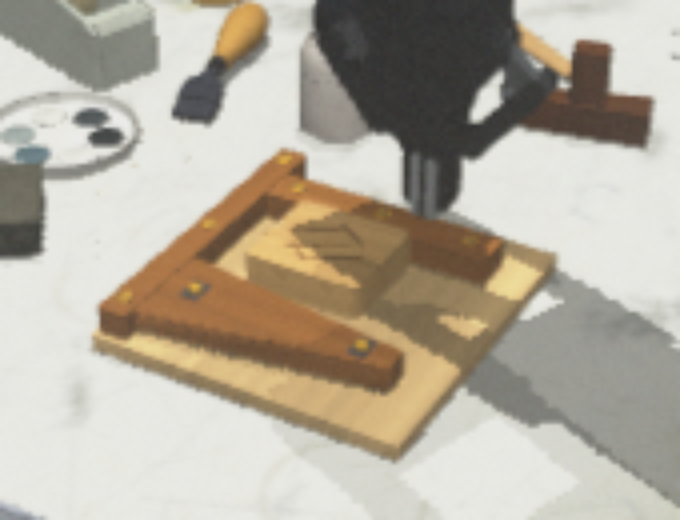

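The block, at (330,260), is against the fence and partway in, and the closed fingers are behind it. I'll lower them and push along +x.

Emit:
{"name": "apply_moves", "arguments": {
  "series": [
    [0, -0.2, 2.5, 0, 0, 0, 0],
    [0, -0.1, 2.0, 0, 0, 0, 0],
    [0, 0, 1.0, 0, 0, 0, 0],
    [0, 0, 0, 0, 0, 0, 0],
    [0, 1.0, 0, 0, 0, 0, 0],
    [0, 1.0, 0, 0, 0, 0, 0],
    [0, 0.7, 0, 0, 0, 0, 0],
    [0, 0.4, 0, 0, 0, 0, 0],
    [0, 0, 0, 0, 0, 0, 0]
  ]
}}

```text
t: 7.35
eef_pos: [0.5851, -0.0729, 0.1932]
orientation: [179.2, -0.0, 94.1]
ft_force: [-1.1, -0.3, 0.4]
grip_width: 0.005
```

```bash
python3 -c "
from h import *
from plant import sense
print(w2j(sense()['eef_pos']),sense()['orientation'])
delta(j2w(-14,-15),.036,93.9)"
```

```text
[-19.66279676 -15.14295509] [ 1.79240817e+02 -3.39599946e-02  9.40977003e+01]
t 7.35 cm [0.01 0.56 0.22] |d| 0.61 rot [ 0.8 -0.   0.2] f [-1.1 -0.3  0.4] w 0.005
```

Emit:
{"name": "apply_moves", "arguments": {
  "series": [
    [0, 0.3, 0, 0, 0, 0, 0],
    [0, 0.3, 0, 0, 0, 0, 0],
    [0, 0.3, 0, 0, 0, 0, 0],
    [0, 0, 0, 0, 0, 0, 0]
  ]
}}

```text
t: 7.75
eef_pos: [0.5892, -0.0728, 0.1934]
orientation: [-179.4, -0.1, 94.2]
ft_force: [0.7, -0.0, 0.8]
grip_width: 0.0
```

```bash
python3 -c "
from h import *
from plant import sense
print(w2j(sense()['eef_pos']),sense()['orientation'])
delta(j2w(-14,-15),.036,93.9)"
```

```text
[-15.52620242 -15.23116793] [-1.79421760e+02 -1.14284448e-01  9.42421563e+01]
t 7.75 cm [0.02 0.16 0.24] |d| 0.29 rot [-0.6 -0.1  0.3] f [ 0.7 -0.   0.8] w 0.0
```

Emit:
{"name": "apply_moves", "arguments": {
  "series": [
    [0, 0.3, 0, 0, 0, 0, 0],
    [0, 0.3, 0, 0, 0, 0, 0]
  ]
}}

```text
t: 7.95
eef_pos: [0.5921, -0.0726, 0.1932]
orientation: [-178.6, -0.2, 94.3]
ft_force: [-10.1, -1.4, 9.7]
grip_width: 0.002
```

Run:
```python
from h import *
from plant import eyes,sense
import cv2
st=sense();print(w2j(st["eef_pos"]))
delta(j2w(-14,-15),.036,93.9)
s=eyes.snapshot("scene"); cv2.imwrite("pics/s5.png",cv2.resize(s["img"][170:300,190:360,::-1],None,fx=4,fy=4))
```

```text
[-12.66090886 -15.29520798]
t 7.95 cm [ 0.03 -0.13  0.22] |d| 0.26 rot [-1.4 -0.2  0.4] f [-10.1  -1.4   9.7] w 0.002
```

View pics/s5.png

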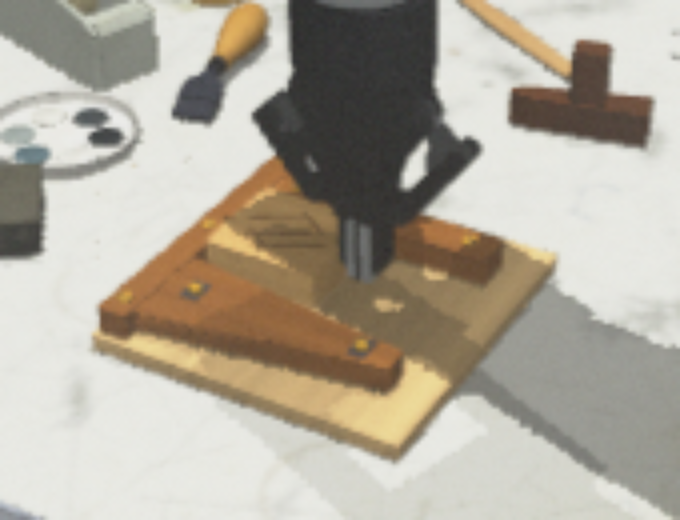

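The block is home against the stop, with a 10 N reaction. I'll back off, rise, turn for the wedge, and check the block from above.

Emit:
{"name": "apply_moves", "arguments": {
  "series": [
    [0, -0.5, 0, 0, 0, 0, 0],
    [0, -1.5, -1, 0, 0, 0, 0],
    [0, 0, -4, 0, 0, 0, 4.5],
    [0, 0, -4, 0, 0, 8.4, 4.5],
    [0, 0, -3, 0, 0, 8.4, 4.5],
    [0, 0, 0, 0, 0, 8.4, 4.5],
    [0, 0, 0, 0, 0, 8.4, 4.5],
    [0, 0, 0, 0, 0, 8.4, 4.5],
    [0, 0, 0, 0, 0, 8.4, 4.5],
    [0, 0, 0, 0, 0, 8.4, 4.5],
    [0, 0, 0, 0, 0, 8.4, 4.5],
    [0, 0, 0, 0, 0, 8.4, 4.5]
  ]
}}

```text
t: 9.2
eef_pos: [0.5776, -0.0741, 0.3221]
orientation: [180.0, -0.0, 16.8]
ft_force: [-0.4, 0.0, 0.4]
grip_width: 0.524
```

```bash
python3 -c "
from h import *
delta((.577,-.306),.14,18)"
```

```text
t 9.2 cm [-6.77 22.18  2.72] |d| 23.35 rot [ 0.  -0.  -1.2] f [-0.4  0.   0.4] w 0.524
```

Emit:
{"name": "apply_moves", "arguments": {
  "series": [
    [-1.3, 4.4, 0.5, 0, 0, 0, 4.5],
    [-1.3, 4.4, 0.5, 0, 0, 0, 4.5],
    [-1.3, 4.4, 0.5, 0, 0, 0, 4.5],
    [-1.3, 4.4, 0.5, 0, 0, 0, 4.5],
    [-1.3, 4.4, 0.5, 0, 0, -1.2, 4.5],
    [0, 0, 0, 0, 0, 0, 4.5]
  ]
}}

```text
t: 9.8
eef_pos: [0.5819, -0.3095, 0.2987]
orientation: [179.4, -0.8, 18.2]
ft_force: [-0.7, -0.5, 0.4]
grip_width: 0.526
```

Run:
```python
from h import *
from plant import eyes,sense
import cv2
delta((.577,-.306),.10,18)
s=eyes.snapshot("top"); pickle.dump(s,open("top6.pkl","wb"))
a=cv2.resize(s["img"][165:285,190:310,::-1],None,fx=5,fy=5,interpolation=cv2.INTER_CUBIC)
cv2.imwrite("pics/t6.png",a)
s=eyes.snapshot("scene"); cv2.imwrite("pics/s6.png",cv2.resize(s["img"][120:260,250:400,::-1],None,fx=4,fy=4))
```

```text
t 9.8 cm [-0.42 -0.53  4.36] |d| 4.41 rot [ 0.6 -0.8  0.2] f [-0.7 -0.5  0.4] w 0.526
```

View pics/t6.png

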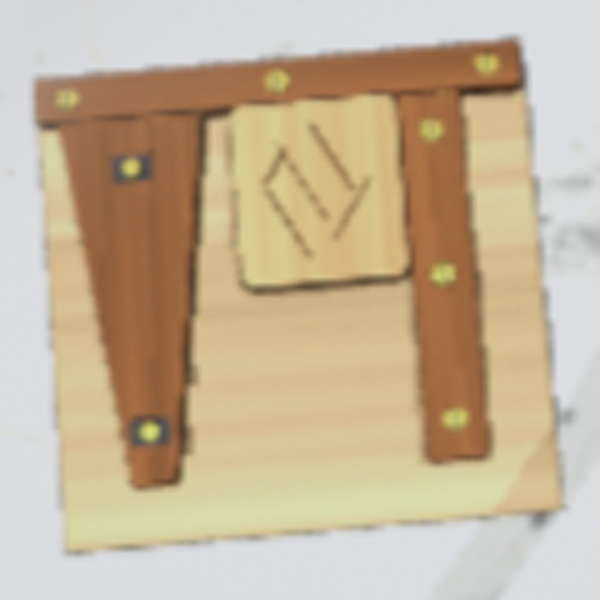

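View pics/s6.png

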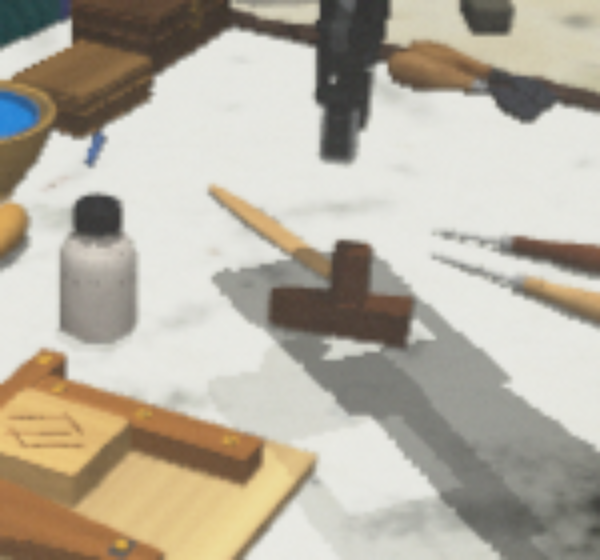

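The top view shows the block, (232–408, 97–290), home at the stop and flush to the fence. In the scene view the wedge is still standing, at (340,300), under the fingers, and the bottle is clear at (98,270). I'll correct the position and descend.

Emit:
{"name": "apply_moves", "arguments": {
  "series": [
    [-0.42, -0.53, 1.0, 0.6, -0.8, 0, 4.5],
    [0, 0, 1.0, 0, 0, 0, 4.5],
    [0, 0, 0, 0, 0, 0, 4.5]
  ]
}}

```text
t: 10.2
eef_pos: [0.5766, -0.2973, 0.277]
orientation: [-179.6, 0.0, 18.5]
ft_force: [0.7, -0.4, -0.4]
grip_width: 0.522
```

Run:
```python
from h import *
from plant import eyes,sense
import cv2
delta((.577,-.306),.047,18)
s=eyes.snapshot("top"); 
cv2.imwrite("pics/t7.png",cv2.resize(s["img"][170:290,320:440,::-1],None,fx=5,fy=5,interpolation=cv2.INTER_CUBIC))
```

```text
t 10.2 cm [-0.24  0.88  7.5 ] |d| 7.55 rot [-0.4  0.   0.5] f [ 0.7 -0.4 -0.4] w 0.522
```

View pics/t7.png

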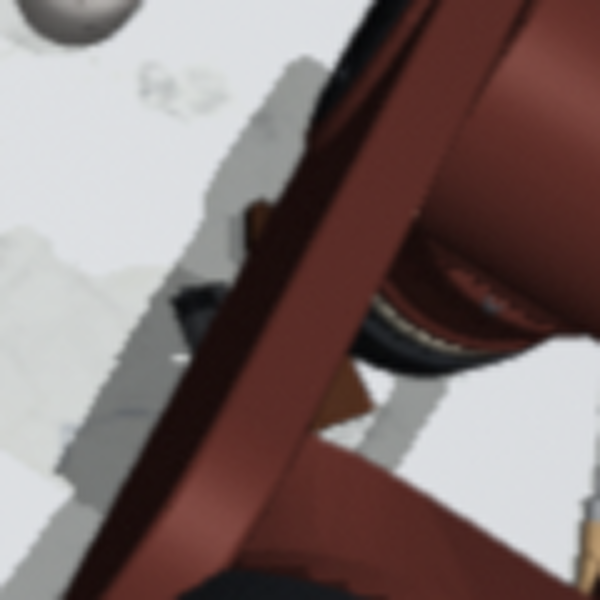

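Emit:
{"name": "apply_moves", "arguments": {
  "series": [
    [-0.24, 0.8, 1.0, 0, 0, 0, 4.5],
    [0, 0, 1.0, 0, 0, 0, 4.5],
    [0, 0, 0, 0, 0, 0, 4.5]
  ]
}}

```text
t: 10.55
eef_pos: [0.5776, -0.3044, 0.2561]
orientation: [-179.7, -0.0, 18.7]
ft_force: [0.2, -0.6, -0.8]
grip_width: 0.53
```

```bash
python3 -c "
from h import *
delta((.577,-.306),.047,18)"
```

```text
t 10.55 cm [-0.12  0.17  5.41] |d| 5.41 rot [-0.3 -0.   0.7] f [ 0.2 -0.6 -0.8] w 0.53
```

Emit:
{"name": "apply_moves", "arguments": {
  "series": [
    [-0.12, 0.15, 1.5, -0.3, 0, 0.7, 4.5],
    [0, 0, 1.5, 0, 0, 0, 4.5],
    [0, 0, 1.2, 0, 0, 0, 4.5],
    [0, 0, 0.8, 0, 0, 0, 4.5],
    [0, 0, 0, 0, 0, 0, 4.5]
  ]
}}

```text
t: 11.05
eef_pos: [0.5764, -0.3062, 0.2001]
orientation: [-179.9, 0.0, 17.9]
ft_force: [0.1, 0.6, -1.0]
grip_width: 0.529
```

```bash
python3 -c "
from h import *
delta((.577,-.306),.047,18)"
```

```text
t 11.05 cm [ 0.06  0.   -0.19] |d| 0.2 rot [-0.1  0.  -0.1] f [ 0.1  0.6 -1. ] w 0.529
```

Emit:
{"name": "apply_moves", "arguments": {
  "series": [
    [0.06, 0, -0.3, 0, 0, 0, 4.5],
    [0, 0, 0, 0, 0, 0, 1.0],
    [0, 0, 0, 0, 0, 0, 1.0],
    [0, 0, 0, 0, 0, 0, 1.0],
    [0, 0, 0, 0, 0, 0, 1.0],
    [0, 0, 0, 0, 0, 0, 1.0],
    [0, 0, 0, 0, 0, 0, 1.0]
  ],
  "grip_force": 80
}}

```text
t: 11.75
eef_pos: [0.5778, -0.3063, 0.2052]
orientation: [180.0, -0.1, 17.9]
ft_force: [0.4, 0.7, -1.4]
grip_width: 0.193
```

Run:
```python
from h import *
from plant import eyes,sense
import cv2
delta((.577,-.306),.047,18)
print(sense()["orientation"])
s=eyes.snapshot("scene"); cv2.imwrite("pics/s8.png",cv2.resize(s["img"][120:260,250:400,::-1],None,fx=4,fy=4))
```

```text
t 11.75 cm [-0.06 -0.06  0.32] |d| 0.33 rot [ 0.  -0.1 -0.1] f [ 0.4  0.7 -1.4] w 0.193
[ 1.79977044e+02 -6.33841937e-02  1.79273257e+01]
```

View pics/s8.png

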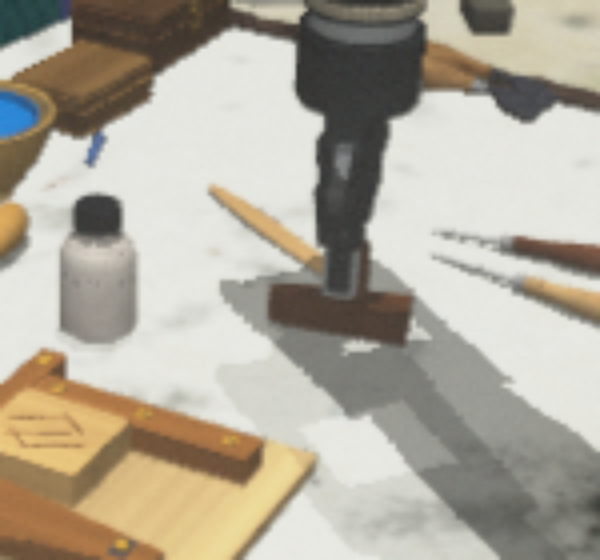

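The wedge is gripped at about 16–18 mm and the scene looks right. I'll lift it and turn to the insertion yaw of about 0°.

Emit:
{"name": "apply_moves", "arguments": {
  "series": [
    [0, 0, -1.5, 0, 0, 0, 1.0],
    [0, 0, -3, 0, 0, 0, 1.0],
    [0, 0, -3, 0, 0, 0, 1.0],
    [0, 0, 0, 0, 0, 6, 1.0],
    [0, 0, 0, 0, 0, 6, 1.0],
    [0, 0, 0, 0, 0, 6, 1.0],
    [0, 0, 0, 0, 0, 0, 1.0]
  ]
}}

```text
t: 12.5
eef_pos: [0.5783, -0.3067, 0.2902]
orientation: [179.9, -0.3, -0.7]
ft_force: [-0.9, -0.3, -0.8]
grip_width: 0.199
```

```bash
python3 -c "
from h import *
delta(j2w(-65,31),.12,-0.1)"
```

```text
t 12.5 cm [ -4.51 -27.62   1.43] |d| 28.02 rot [ 0.2 -0.3 -0.6] f [-0.9 -0.3 -0.8] w 0.199
```

Emit:
{"name": "apply_moves", "arguments": {
  "series": [
    [-0.75, -4.6, 0, 0, 0, 0, 1.0],
    [-0.75, -4.6, 0, 0, 0, 0, 1.0],
    [-0.75, -4.6, 0, 0, 0, 0, 1.0],
    [-0.75, -4.6, 0, 0, 0, 0, 1.0],
    [-0.75, -4.6, 0, 0, 0, 0, 1.0],
    [-0.75, -3.6, 0, 0, 0, 0, 1.0],
    [0, 0, 0, 0, 0, 0, 1.0],
    [0, 0, 0, 0, 0, 0, 1.0]
  ]
}}

```text
t: 13.3
eef_pos: [0.5346, -0.0335, 0.2948]
orientation: [179.6, -0.9, 0.2]
ft_force: [-0.5, -0.5, -1.0]
grip_width: 0.197
```

```bash
python3 -c "
from h import *
delta(j2w(-65,31),.09,-0.1)"
```

```text
t 13.3 cm [ 0.14 -0.39  4.98] |d| 5.0 rot [ 0.4 -0.9  0.3] f [-0.5 -0.5 -1. ] w 0.197
```

Emit:
{"name": "apply_moves", "arguments": {
  "series": [
    [0.14, -0.35, 1.5, 0.3, -0.7, 0.3, 1.0],
    [0, 0, 1.5, 0, 0, 0, 1.0],
    [0, 0, 1.0, 0, 0, 0, 1.0],
    [0, 0, 0, 0, 0, 0, 1.0]
  ]
}}

```text
t: 13.7
eef_pos: [0.5379, -0.0334, 0.2528]
orientation: [179.8, -0.2, -0.2]
ft_force: [-0.7, 0.2, -1.3]
grip_width: 0.198
```

Run:
```python
from h import *
from plant import eyes,sense
import cv2
delta(j2w(-65,31),.0622,-0.1)
print(sense()["orientation"])
s=eyes.snapshot("scene"); cv2.imwrite("pics/s9.png",cv2.resize(s["img"][150:300,190:360,::-1],None,fx=4,fy=4))
s=eyes.snapshot("top"); cv2.imwrite("pics/t9.png",cv2.resize(s["img"][165:285,190:310,::-1],None,fx=5,fy=5,interpolation=cv2.INTER_CUBIC))
```

```text
t 13.7 cm [-0.13 -0.35  3.56] |d| 3.58 rot [ 0.2 -0.2 -0.1] f [-0.7  0.2 -1.3] w 0.198
[179.83988406  -0.23228015  -0.2414883 ]
```

View pics/s9.png

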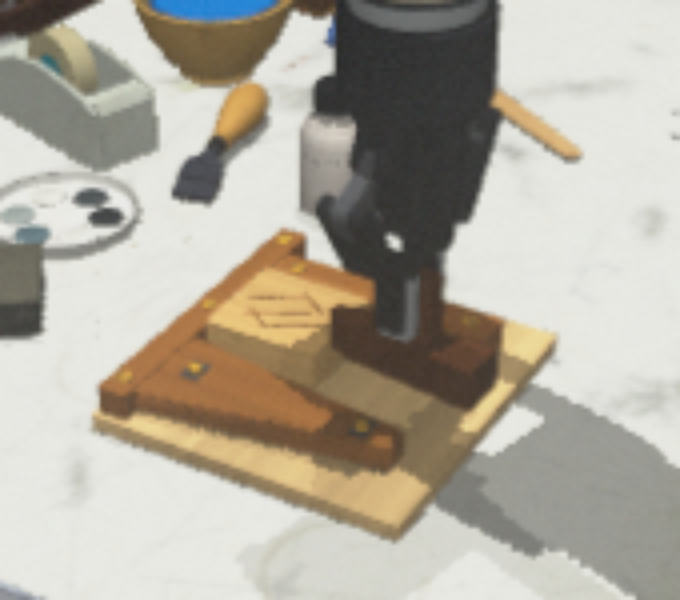

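View pics/t9.png

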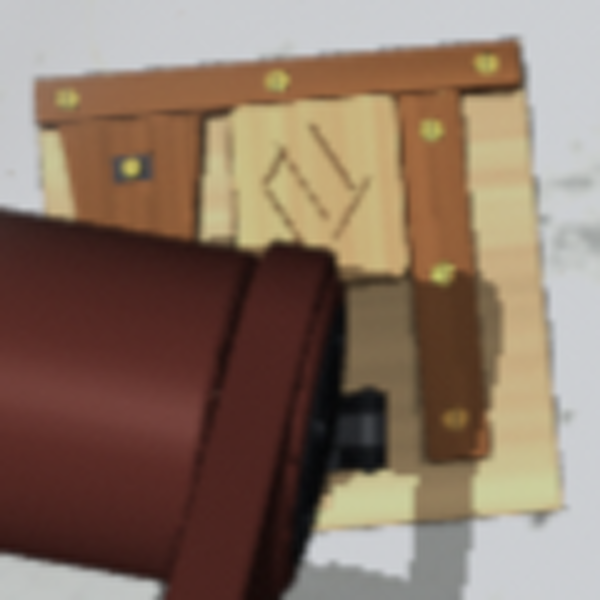

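The wedge is held upright at (415,350) in the scene view, over the mouth. I'll correct y and lower it towards the board.

Emit:
{"name": "apply_moves", "arguments": {
  "series": [
    [-0.1, -0.35, 1.0, 0, 0, 0, 1.0],
    [0, 0, 1.0, 0, 0, 0, 1.0],
    [0, 0, 0.7, 0, 0, 0, 1.0],
    [0, 0, 0, 0, 0, 0, 1.0]
  ]
}}

```text
t: 14.2
eef_pos: [0.5385, -0.0305, 0.2261]
orientation: [179.8, -0.5, -0.3]
ft_force: [0.1, -0.3, -1.2]
grip_width: 0.195
```

```bash
python3 -c "
from h import *
from plant import sense
print(w2j(sense()['eef_pos']))
delta(j2w(-65,31),.0622,-0.1)"
```

```text
[-63.25498458  30.32507253]
t 14.2 cm [-0.19 -0.06  0.89] |d| 0.91 rot [ 0.2 -0.5 -0.2] f [ 0.1 -0.3 -1.2] w 0.195
```

Emit:
{"name": "apply_moves", "arguments": {
  "series": [
    [0, 0, 0.5, 0.2, -0.4, -0.2, 1.0],
    [0, 0, 0.3, 0, 0, 0, 1.0],
    [0, 0, 0, 0, 0, 0, 1.0]
  ]
}}

```text
t: 14.5
eef_pos: [0.5387, -0.0305, 0.2175]
orientation: [-180.0, -0.1, -0.1]
ft_force: [0.5, 0.5, -1.1]
grip_width: 0.197
```

Run:
```python
from h import *
from plant import eyes,sense
import cv2
print(w2j(sense()['eef_pos']))
delta(j2w(-35,30.5),.0622,-0.1)
s=eyes.snapshot("scene"); cv2.imwrite("pics/s10.png",cv2.resize(s["img"][180:300,200:350,::-1],None,fx=5,fy=5,interpolation=cv2.INTER_CUBIC))
```

```text
[-63.06046265  30.40677725]
t 14.5 cm [ 2.8  -0.2   0.03] |d| 2.81 rot [-0.  -0.1  0. ] f [ 0.5  0.5 -1.1] w 0.197
```

View pics/s10.png

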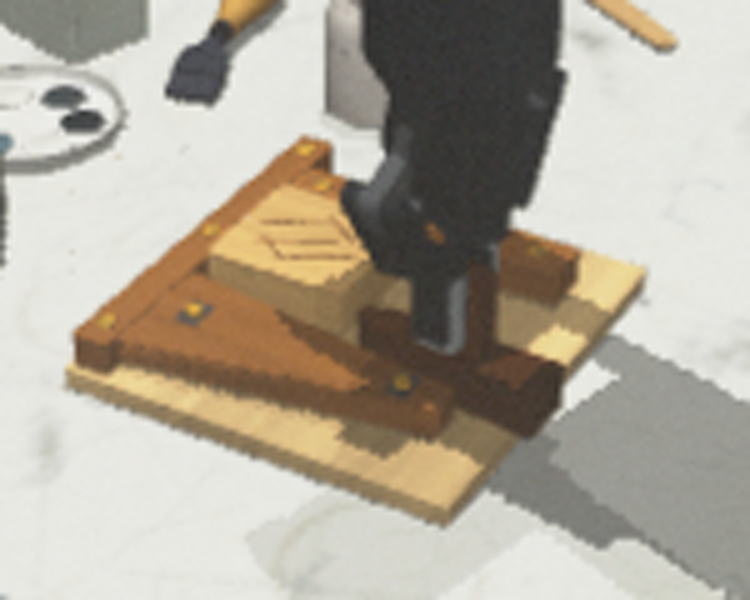

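The nose, at (372,325), is low in the mouth and lines up with the gap. I'll advance along jig x.

Emit:
{"name": "apply_moves", "arguments": {
  "series": [
    [0.7, -0.05, 0, 0, 0, 0, 1.0],
    [0.8, -0.05, 0, 0, 0, 0, 1.0],
    [0.8, -0.05, 0, 0, 0, 0, 1.0],
    [0.5, -0.04, 0, 0, 0, 0, 1.0],
    [0, 0, 0, 0, 0, 0, 1.0]
  ]
}}

```text
t: 15.05
eef_pos: [0.5706, -0.0285, 0.2191]
orientation: [180.0, -0.3, -0.1]
ft_force: [0.3, 0.3, -1.0]
grip_width: 0.197
```

Run:
```python
from h import *
from plant import eyes,sense
import cv2
print(w2j(sense()['eef_pos']))
delta(j2w(-15,29.8),.0622,-0.1)
s=eyes.snapshot("scene"); cv2.imwrite("pics/s11.png",cv2.resize(s["img"][180:300,200:350,::-1],None,fx=5,fy=5,interpolation=cv2.INTER_CUBIC))
```

```text
[-31.12698001  30.14834721]
t 15.05 cm [ 1.61 -0.08  0.2 ] |d| 1.62 rot [ 0.  -0.3  0. ] f [ 0.3  0.3 -1. ] w 0.197
```

View pics/s11.png

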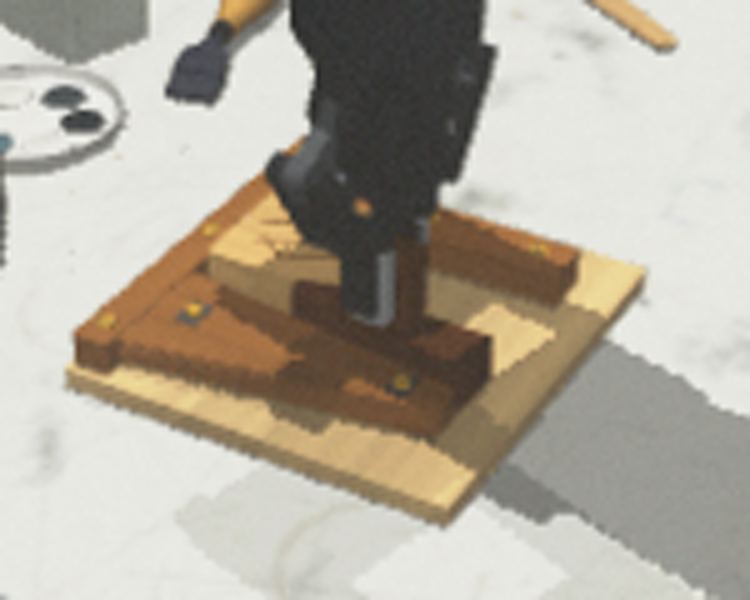

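The nose, at (300,295), has entered between the block and the tapered rail with no force. I'll keep going until it touches.

Emit:
{"name": "apply_moves", "arguments": {
  "series": [
    [0.6, -0.04, 0.08, 0, -0.2, 0, 1.0],
    [0.6, -0.04, 0.04, 0, 0, 0, 1.0],
    [0.4, -0.03, 0, 0, 0, 0, 1.0],
    [0, 0, 0, 0, 0, 0, 1.0]
  ]
}}

```text
t: 15.5
eef_pos: [0.5872, -0.0274, 0.2174]
orientation: [180.0, -0.0, -0.1]
ft_force: [0.9, -0.7, -0.9]
grip_width: 0.197
```

```bash
python3 -c "
from h import *
from plant import sense
print(w2j(sense()['eef_pos']),sense()['orientation'])
delta(j2w(-6,29.4),.0622,-0.1)"
```

```text
[-14.48972982  30.14633783] [ 1.79958745e+02 -1.60588441e-02 -5.74964507e-02]
t 15.5 cm [0.85 0.02 0.02] |d| 0.85 rot [ 0. -0.  0.] f [ 0.9 -0.7 -0.9] w 0.197
```

Emit:
{"name": "apply_moves", "arguments": {
  "series": [
    [0.4, 0, 0, 0, 0, 0, 1.0],
    [0.4, -0.01, 0, 0, 0, 0, 1.0],
    [0, 0, 0, 0, 0, 0, 1.0]
  ]
}}

```text
t: 15.8
eef_pos: [0.5954, -0.0277, 0.217]
orientation: [179.9, 0.1, -0.1]
ft_force: [0.8, -1.8, 0.0]
grip_width: 0.194
```

```bash
python3 -c "
from h import *
from plant import sense
print(w2j(sense()['eef_pos']),sense()['orientation'])
delta(j2w(5,29.4),.0622,-0.1)"
```

```text
[-6.36457807 29.26294046] [ 1.79909385e+02  8.92729757e-02 -5.37539712e-02]
t 15.8 cm [ 1.13 -0.09 -0.03] |d| 1.14 rot [0.1 0.1 0. ] f [ 0.8 -1.8  0. ] w 0.194
```

Emit:
{"name": "apply_moves", "arguments": {
  "series": [
    [0.3, -0.02, 0, 0, 0, 0, 1.0],
    [0.3, -0.02, 0, 0, 0, 0, 1.0],
    [0.3, -0.02, 0, 0, 0, 0, 1.0]
  ]
}}

```text
t: 16.1
eef_pos: [0.6025, -0.0274, 0.216]
orientation: [179.9, 0.7, -0.0]
ft_force: [-9.2, -2.5, 8.1]
grip_width: 0.196
```

```bash
python3 -c "
from h import *
from plant import sense
print(w2j(sense()['eef_pos']),sense()['orientation'])
delta(j2w(5,29.4),.0622,-0.1)"
```

```text
[ 0.78871545 29.14253246] [ 1.79900917e+02  6.75720748e-01 -4.30682016e-02]
t 16.1 cm [ 0.42 -0.05 -0.13] |d| 0.44 rot [0.1 0.7 0.1] f [-9.2 -2.5  8.1] w 0.196
```

Emit:
{"name": "apply_moves", "arguments": {
  "series": [
    [0.3, -0.02, -0.1, 0, 0.5, 0, 1.0],
    [0.35, -0.02, -0.05, 0, 0.2, 0, 1.0],
    [0.35, -0.02, 0, 0, 0, 0, 1.0]
  ]
}}

```text
t: 16.4
eef_pos: [0.6082, -0.0272, 0.2163]
orientation: [179.9, 1.2, -0.0]
ft_force: [-12.7, -1.3, 14.1]
grip_width: 0.194
```

```bash
python3 -c "
from h import *
from plant import sense
print(w2j(sense()['eef_pos']),sense()['orientation'])
delta(j2w(6,29.4),.0622,-0.1)"
```

```text
[ 6.5208422  28.95518737] [ 1.79880129e+02  1.23817114e+00 -5.92640127e-03]
t 16.4 cm [-0.06 -0.04 -0.09] |d| 0.12 rot [0.1 1.2 0.1] f [-12.7  -1.3  14.1] w 0.194
```

Run:
```python
from h import *
from plant import eyes,sense
import cv2
s=eyes.snapshot("scene"); cv2.imwrite("pics/s12.png",cv2.resize(s["img"][180:300,200:350,::-1],None,fx=5,fy=5,interpolation=cv2.INTER_CUBIC))
s=eyes.snapshot("top"); cv2.imwrite("pics/t12.png",cv2.resize(s["img"][165:285,190:310,::-1],None,fx=5,fy=5,interpolation=cv2.INTER_CUBIC))
st=sense();print(st["ft_force"],w2j(st["eef_pos"]),st["orientation"])
```

```text
[-11.21157254  -1.75183951   8.53570286] [ 6.56918896 28.94061633] [ 1.79881602e+02  1.23186964e+00 -1.32368154e-02]
```

View pics/s12.png

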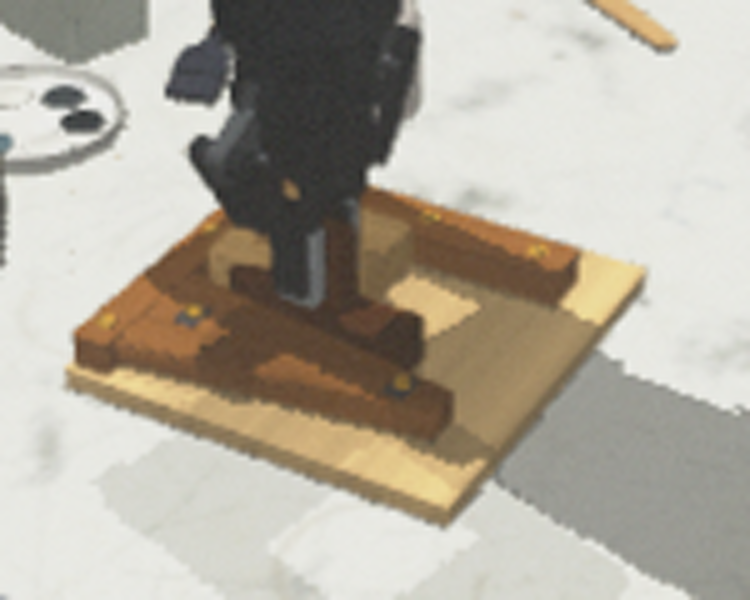

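View pics/t12.png

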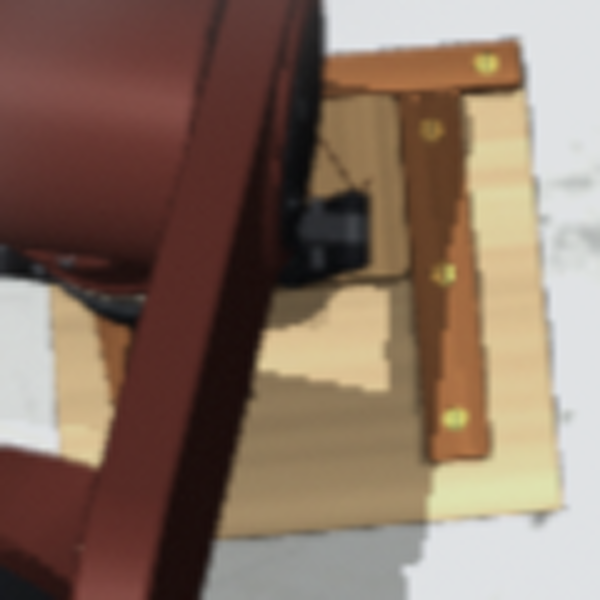

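```bash
cat > rail.py <<'E'
from h import *
from plant import eyes,sense
import cv2
b=pickle.load(open("scene0.pkl","rb"));s=eyes.snapshot("scene")
X=np.array([*j2w(-45,57),.03]);u=proj(s,X);v=proj(s,np.array([*j2w(-45,59),.03]));print("screw px",u,"px per 2mm",v-u)
def cen(im,box):
    x0,y0,x1,y1=box;h=cv2.cvtColor(im[y0:y1,x0:x1],cv2.COLOR_RGB2HSV).astype(float)
    m=((h[...,0]>18)&(h[...,0]<40)&(h[...,1]>110))*h[...,2]*1.0
    ys,xs=np.mgrid[y0:y1,x0:x1];return (xs*m).sum()/m.sum(),(ys*m).sum()/m.sum(),(m>0).sum()
for nm,box in (("near",(274,251,286,262)),("far",(233,237,245,247)),("stopfixed",(216,238,227,250)),("fencefixed",(302,224,313,234))):
    print(nm,[np.round(cen(i["img"],box),2) for i in (b,s)])
E
python3 rail.py
```

```text
screw px [276.17598218 255.35850477] px per 2mm [-0.48938921  0.5219942 ]
near [array([280.  , 255.87,   9.  ]), array([279.99, 256.15,   6.  ])]
far [array([238.26, 241.54,   5.  ]), array([238.45, 241.67,   6.  ])]
stopfixed [array([220.98, 243.73,   4.  ]), array([220.8, 243.6,   5. ])]
fencefixed [array([307. , 229.5,   4. ]), array([306.93, 229.75,   4.  ])]
```

Emit:
{"name": "apply_moves", "arguments": {
  "series": [
    [0.15, -0.01, -0.1, 0, 1.2, 0, 1.0],
    [0.2, -0.01, -0.05, 0, 0.6, 0, 1.0]
  ]
}}

```text
t: 16.75
eef_pos: [0.6077, -0.0271, 0.216]
orientation: [179.9, 0.4, -0.0]
ft_force: [-8.8, -2.3, 6.2]
grip_width: 0.195
```

```bash
python3 -c "
from h import *
from plant import sense,eyes
for i in range(3):
  st=sense();print(w2j(st['eef_pos']),st['orientation'],st['ft_force'],st['eef_pos'][2],np.abs(st['joint_vel']).max()); eyes.snapshot('scene'); eyes.snapshot('scene')
"
```

```text
[ 5.9491807 29.0419801] [ 1.79905036e+02  3.80116866e-01 -1.58070236e-02] [-8.84967573 -2.29221614  6.24274514] 0.21597134403539608 0.19581143777467747
[ 6.00321249 29.04539598] [ 1.79908011e+02  3.93391818e-01 -1.85203282e-02] [-8.02462942 -1.94918549  3.21734004] 0.21600216184221846 0.11421335575446319
[ 6.01685226 29.06573484] [ 1.79908374e+02  3.99187342e-01 -1.34312756e-02] [-7.78341774 -2.12743658  3.23654856] 0.21602395497874366 0.10514010708062188
```

Run:
```python
from h import *
from plant import eyes,sense
import cv2
s=eyes.snapshot("scene"); cv2.imwrite("pics/s13.png",cv2.resize(s["img"][210:270,230:305,::-1],None,fx=10,fy=10,interpolation=cv2.INTER_CUBIC))
c,n=np.cos(np.radians(-4)),np.sin(np.radians(-4))
for lx,ly in ((-40,13.2),(-40,-13.2)):
    p=j2w(6+c*lx-n*ly,29+n*lx+c*ly); u=proj(s,np.array([*p,.036])); print((u-[230,210]+.5)*10-.5)
for x,y in ((0,-45),(0,19),(3,19)): print("block",(proj(s,np.array([*j2w(x,y),.034]))-[230,210]+.5)*10-.5)
```

```text
[444.19138064 385.96837271]
[514.61690566 323.6113408 ]
block [516.43042698 142.17643757]
block [369.938025   285.24808656]
block [357.75563619 281.2546067 ]
```

View pics/s13.png

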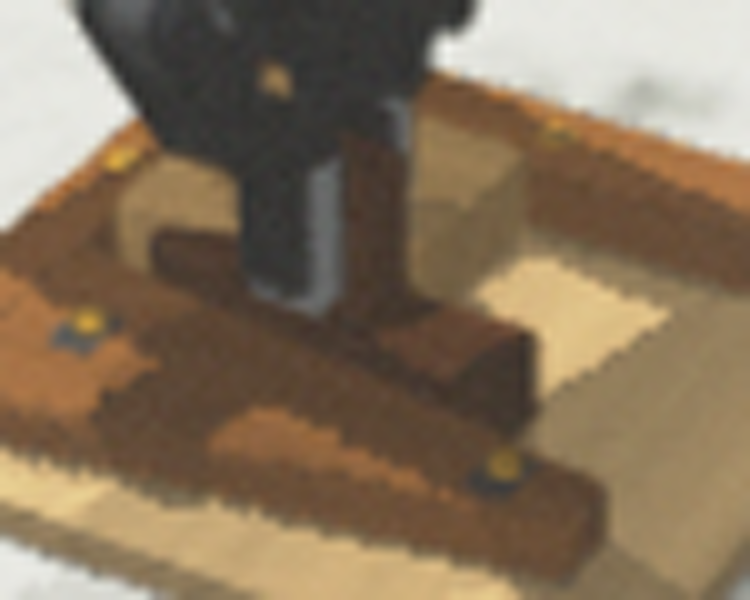

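The slots around the rail's screws, at (85,330) and (500,475), have shifted towards +y relative to the screws. So the rail has visibly given. The wedge is upright in the gap, the block is still at the stop and fence, and the push is steady. I'll check that it settles, then hand in.

Run:
```python
from h import *
from plant import eyes,sense,job
for i in range(4): s=eyes.snapshot("scene")
st=sense();print(st["t"],w2j(st["eef_pos"]),st["ft_force"],st["grip_width"],np.abs(st["joint_vel"]).max())
a=proj(s,np.array([.71,-.2247,.087])); print("bottle px",a, s["img"][int(a[1]),int(a[0])])
print(job.hand_in())
```

```text
17.3 [ 6.02119112 29.03524739] [-8.25255127 -1.40041681  3.22233419] 0.1965057826249109 0.08704839761417912
bottle px [273.3604556  170.41988119] [54 55 52]
the job is handed in; nothing more can be done
None
```

The job is handed in at 17.3 s. The block is home, and the wedge is pressed into the gap and still gripped. No verdict was reported.

**What I did**
- I gripped the block and moved it sideways until it touched the fence, then slid it partway in. I pushed it the rest of the way to the end stop with closed fingers, which met a 10 N reaction.
- I took the wedge by its grip block with 80 N. I slid it in upright, thin end first, between the block and the tapered rail.

**Last checks**
- **Block:** it looked home and flush in the top view before the wedge went in. Afterwards it still looked against the stop and fence, though partly hidden by the arm.
- **Wedge position:** going by the arm, its middle is at jig x ≈ +6 mm, which gives about 1.7 mm of rail travel. The rail's slots had visibly shifted past its screws.
- **Force:** a steady reaction of about 8 N along x and 3 N upward, with the arm at rest and the grip width unchanged.
- **Bottle:** one pixel where its cap should be was dark, as expected for a standing bottle, and the arm stayed clear of it.

**Did not agree or could not be confirmed**
- The wedge's rear corners in the camera suggested it sits about 2–4 mm further back than the arm says. That would put rail travel nearer 1.1–1.4 mm, still above the 0.8 mm limit.
- I tried to measure the rail shift from its screw positions in the image, but the camera was too coarse.
- The tool pitched by up to 1.2° during the push; I corrected it to 0.4°.

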